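# Bolt, tug-test and turn over a bracket cassette

### The job

Brass brackets are clamped on a sliding cassette in the turn-over stand. Push the stand's bolt fully home across the front of the cassette, then, with the frame still level, take the cassette by its pull tab and give it a firm straight tug towards its open front (about 10 N) to make sure that the bolt holds. Only then turn the frame half a turn with the crank, right to its stop, so that the cassette hangs upside down with the bolt still home; let go and leave the other things on the bench where they are.

Things in the scene. Friction and masses are not known exactly. Their poses are not given: they have to be found in the camera images.
- stand: Fixed dark steel turn-over stand. Origin on the bench under the middle of the turning frame; x points from the frame's open front to its back, y to its left (bolt side), z up. 'Stand' coordinates below are in these axes, mm, frame level. Base plate 130 x 215 x 12; two posts, 172 high, 44 wide, at y -76..-64 and 98..110, carry the level shaft along y, 150 above the bench.
- frame_axis (a point): Centre of the aluminium turning frame, on its axis, stand (0, 0, 150), turning with it. The frame is 122 mm long (x -58..64), 103 wide, and reaches from 25 below to 16 above the axis; two side channels hold the cassette; the back is closed, the front open.
- frame (a joint): Angle of the turning frame, rad: 0 as found (level, cassette right way up, at a stop), 3.14 upside down (at the other stop). Turning raises the back, lowers the front. It has about 0.3 Nm of friction and stays where it is left.
- crank_grip (a point): Middle of the black crank grip right of the frame: a freely spinning sleeve along y, 18 mm in diameter, 52 long, carried by the frame 60 mm off the axis: stand (60, -123, 150) at frame angle 0, (0, -123, 210) at 1.57, (-60, -123, 150) at 3.14. Crank arm at y -94..-84, free space beyond the grip's outer end (y -149). The point's orientation spins with the sleeve.
- bolt (a joint): How far the bolt has slid towards home, m: 0 fully open, 0.024 fully home (stop). About 2 N of friction, no spring. It slides to the right (-y of the stand); its 10 mm round rod then stands across the left part of the cassette's front wall.
- bolt_knob (a point): Middle of the bolt's upright round pin knob, 12 mm in diameter, at stand x -68, y 78 minus the bolt travel, z 172; the pin's top is at z 190. The keepers that guide the bolt, left (y 87..95) and right (y 43..51) of the pin, reach up to z 158.
- cassette_tab (a point): Middle of the cassette's pull tab: an upright plate 12 mm thick (along y), 26 high, standing 45 mm out of the cassette's front wall, with a lip 20 wide at its front end. Stand (-86, 0, 151) when the cassette is fully in. The bolt rod passes 13 to 23 mm behind this point, the wall is 25 mm behind. Tug towards -x of the stand; the bolt holds after about 2 mm of play.
- cassette: The loose cassette: an aluminium plate 110 x 84 x 6 mm with two brass brackets fixed on it, front wall 70 mm wide, and pull tab; about 0.4 kg. Origin at the frame centre when it is fully in, axes as the stand's.
- screwdriver_mid (a point): Small screwdriver, 139 mm long, lying on the bench to the left front of the stand; a bystander.
- tape_mid (a point): Tape roll, 64 mm in diameter, 18 mm high, to the right front of the stand; a bystander.
- coil_mid (a point): Wound coil, 47 x 46 x 57 mm, to the right behind the stand; a bystander.
- solenoid_mid (a point): Standing solenoid body, 70 mm wide, 103 mm high, at the left front of the bench; a bystander.

How it is judged:
By the outcome, as a careful person would: the job done as asked, in the order asked, and still so for the second after the job is handed in, with the robot touching nothing.
It also fails if it takes over 67 s, if anything falls off the work surface, if the arm or the gripper's body presses on something with over 40 N, if the wrist force passes 120 N, or if a joint passes its speed limit or range.

### The arm

A 6-joint arm with a two-finger parallel gripper is mounted at the origin on a cart in front of the work surface, level with it; the furniture and walls round the work are solid. World frame = base frame: x ahead of the robot, y to its left, z up, the work surface at z = 0. Lengths are in m, angles in rad, forces in N, time in s.
With the tool pointing down it reaches from about 0.375 to 0.9 m from the base axis. Payload 3.1 kg.
Tool frame: the origin (TCP) lies midway between the tips of the shut fingers; the grasp point (between the pads) lies 19 mm behind it; z points along the fingers, y is the line along which they close (so a half turn about z gives the same grasp; the last joint's range is limited). The gripper opens to 85 mm and grips with 20 to 120 N. Pads are 22 mm wide; open, the fingers measure 114 mm over their backs; the gripper's body (76 mm by 85 mm) begins 54 mm behind the grasp point. The pads swing forward as they close: fully open they stand 13 mm farther back than shut.
Start: joints at [-1.478, 0.527, 1.433, -0, 1.181, -0.178], TCP at [0.167, -0.602, 0.231] pointing down, gripper open.
Joint ranges: [-3.08, 3.08], [-0.75, 2.2], [0.22, 2.44], [-1.43, 4.57], [0, 2.65], [-2.85, 2.85]. Speed limits (rad/s): [2.79, 2.79, 3.14, 3.14, 3.14, 3.14].

### API

Orientations are given as a unit quaternion [x, y, z, w].
In Python, from station import manip gives the robot as it stands.
- The arm moves only by the tool step_arm, never from a script. Its argument "targets" is text: rows parted by semicolons, each of 4 numbers parted by spaces: the shift along the tool's x, y, z in mm, then the turn about the tool's z in degrees. A call has 1 to 12 rows; each row is the pose to reach, as a shift and turn from the pose commanded when the call began, along the tool's axes at that moment; what a row does not reach only later rows make up. A row lasts 1/10 s, in which the tool goes at most 50 mm and 8.59 degrees, less where a joint would pass 70% of its speed; a pose out of reach is approached as far as the arm can. A call with a gripper value outside its range is refused whole. "gripper" is the closure, from 0 (fully open) to 1 (shut), set as the call begins (left out, the last holds). The fingers move at their own pace and stop on an object; "squeeze" is the grip in N (left out, the last holds). Time passes only in rows, so rows that repeat a pose let the fingers close. It gives the time, the measured TCP pose, the force, the opening and the grip force at its end, in the units of the state.
- manip.sense(): the state, without advancing time (a new reading comes with each control period).
- manip.snapshot(name): name is "scene" or "top"; returns the picture (420x560x3 uint8, red, green, blue); there is no depth.
- manip.get_calibration(name): a dict with "fov_y" (degrees; the focal length in pixels is half the picture's height over the tangent of half this angle, whatever the lens; pixels are square), "cx", "cy" (the principal point, pixels), "extrinsics" (4x4, takes a point from camera to world coordinates). Camera axes: x right, y down, z forward; pixel columns grow to the right and rows downward; lengths in m; the calibration is good to about 2 mm. A picture is of the moment at which its call begins. get_calibration takes no time and is no camera call.
- manip.sign_off(): hands the job in; it is judged then, once.
Trained networks look in the newest picture that a camera, given by its name, has taken for a name from the list of things; names that differ only in an ending like _2 or _b are one class to them, and where a whole thing is asked for, a point or a joint stands for the part that bears it (a point fixed in the world has none). Each returns a list of dicts, best first, with "p" (0 to 1); they miss things now and then, are a little off and sometimes report something else, mostly with a low value. They report only what shows in the picture. A call takes as long as a camera call.
- manip.recognise(camera, query): "position" ([column, row] in pixels, amid what is visible of it).
- manip.masks_of(camera, query): "pixels" (420x560 bool, what is visible of it) and "position" ([column, row] in pixels, amid what is visible of it).
- manip.mark_of(camera, query): "position" ([column, row] in pixels: a listed point, or the origin of a listed thing).
The state is a dict: "t": time; "q": joint angles; "qd": joint speeds; "tau": joint torques, N m; "tcp_pos": TCP position; "tool_rot": TCP orientation; "force": force on the tool from outside, world axes, zero at the start; "ft_torque": the same for the moment, N m; "finger_gap": opening from 0.0 (shut) to 1.0 (fully open); "gripper_force": force on a finger pad.
Only numpy, scipy, OpenCV 4.12 (cv2) and the standard library are available. Lean on these libraries where they do the work, as an engineer would, in place of code of your own. Each camera call takes 0.05 s, during which the arm holds its last target. There are 200 camera calls.

## Working session

There is one attempt and no reset: what is moved stays moved. The work goes in short steps, Python scripts to look and compute and a tool call to move; the robot and the scene stay as the last step left them, time stands still between calls to the robot, and variables do not carry over. Pictures are saved under pics/ and viewed, at most 10 in all, crops included, and the job is handed in when it is done.

Besides the shell and the picture viewer there is one more tool, called after ">>>" as a command line: name --argument value ..., lists and objects as JSON in quotes. step_arm: Moves the arm, as the interface text tells. Its arguments: {"type":"object","properties":{"targets":{"type":"string"},"gripper":{"type":"number"},"squeeze":{"type":"number"}},"required":["targets"]}

```bash
mkdir -p pics
cat > h.py <<'E'
import numpy as np, cv2
from station import manip as m
def cal(n):
    c=m.get_calibration(n); f=210/np.tan(np.radians(c["fov_y"])/2); return f,c["cx"],c["cy"],np.array(c["extrinsics"])
def ray(n,p):
    f,cx,cy,E=cal(n); d=E[:3,:3]@np.array([(p[0]-cx)/f,(p[1]-cy)/f,1]); return E[:3,3],d/np.linalg.norm(d)
def proj(n,P):
    f,cx,cy,E=cal(n); q=(np.asarray(P)-E[:3,3])@E[:3,:3]; return np.array([cx+f*q[0]/q[2],cy+f*q[1]/q[2]])
def snap(n,name,save=True):
    a=m.snapshot(n); cv2.imwrite(f"pics/{name}.png",a[:,:,::-1]); return a
E
cat > a.py <<'E'
from h import *
for n in("scene","top"):
    snap(n,n+"0"); f,cx,cy,E=cal(n); print(n,f,cx,cy,E.round(3).tolist())
    for k in("stand","frame_axis","crank_grip","bolt_knob","cassette_tab","cassette"):
        r=m.mark_of(n,k); print(k,[(np.round(x["position"],1).tolist(),round(x["p"],2)) for x in r[:2]])
s=m.sense(); print(s["t"],s["tool_rot"],s["force"])
E
python3 a.py
```

```text
scene 443.4110883287584 280.7102466267586 204.33733620483977 [[-0.867, -0.191, 0.461, 0.06], [-0.499, 0.361, -0.788, 0.863], [-0.016, -0.913, -0.408, 0.591], [0.0, 0.0, 0.0, 1.0]]
stand [([281.1, 249.3], 0.74)]
frame_axis [([286.2, 196.6], 0.89)]
crank_grip [([278.8, 178.1], 0.5)]
bolt_knob [([293.1, 199.7], 0.67)]
cassette_tab [([312.1, 198.9], 0.86)]
cassette [([282.1, 194.5], 0.93)]
top 461.6397711524483 280.9060347763766 206.5818885913122 [[0.012, -0.982, 0.188, 0.399], [-1.0, -0.014, -0.005, 0.029], [0.007, -0.188, -0.982, 1.035], [0.0, 0.0, 0.0, 1.0]]
stand []
frame_axis []
crank_grip [([369.3, 165.9], 0.5)]
bolt_knob [([277.6, 233.8], 0.59)]
cassette_tab [([313.4, 243.2], 0.88), ([275.2, 234.0], 0.25)]
cassette [([307.2, 201.4], 0.96)]
0.7 [ 9.90845792e-01  1.34998577e-01 -4.21722274e-06 -1.47227642e-06] [-9.39374237e-01  3.88455864e-04 -1.70896296e-01]
```

```bash
cat > b.py <<'E'
from h import *
from scipy.optimize import least_squares
L={"crank_grip":(60,-123,150),"bolt_knob":(-68,78,172),"cassette_tab":(-86,0,151),"cassette":(0,0,150),"stand":(0,0,0),"frame_axis":(0,0,150)}
O=[("scene","frame_axis",(286.2,196.6)),("scene","crank_grip",(278.8,178.1)),("scene","bolt_knob",(293.1,199.7)),("scene","cassette_tab",(312.1,198.9)),("scene","cassette",(282.1,194.5)),("top","crank_grip",(369.3,165.9)),("top","bolt_knob",(277.6,233.8)),("top","cassette_tab",(313.4,243.2)),("top","cassette",(307.2,201.4))]
def W(p,l):
    c,s=np.cos(p[2]),np.sin(p[2]); l=np.array(l)/1e3; return np.array([p[0]+c*l[0]-s*l[1],p[1]+s*l[0]+c*l[1],l[2]])
if __name__=="__main__":
    f=lambda p:np.concatenate([proj(n,W(p,L[k]))-o for n,k,o in O])
    best=min((least_squares(f,[.5,0,a],loss="soft_l1",x_scale=[.1,.1,1]) for a in np.arange(-3,3,.7)),key=lambda r:r.cost)
    print(best.x,best.cost); print(f(best.x).reshape(-1,2).round(1).tolist())
    a=np.hstack([cv2.imread("pics/scene0.png")[110:310,180:380],cv2.imread("pics/top0.png")[110:310,200:400]])
    cv2.imwrite("pics/c0.png",cv2.resize(a,(800,400),interpolation=cv2.INTER_CUBIC))
E
python3 b.py
```

```text
Traceback (most recent call last):
  File "b.py", line 9, in <module>
    best=min((least_squares(f,[.5,0,a],loss="soft_l1",x_scale=[.1,.1,1]) for a in np.arange(-3,3,.7)),key=lambda r:r.cost)
  File "b.py", line 9, in <genexpr>
    best=min((least_squares(f,[.5,0,a],loss="soft_l1",x_scale=[.1,.1,1]) for a in np.arange(-3,3,.7)),key=lambda r:r.cost)
              ~~~~~~~~~~~~~^^^^^^^^^^^^^^^^^^^^^^^^^^^^^^^^^^^^^^^^^^^^^
  File "b.py", line 8, in <lambda>
    f=lambda p:np.concatenate([proj(n,W(p,L[k]))-o for n,k,o in O])
                               ~~~~^^^^^^^^^^^^^
  File "h.py", line 8, in proj
    f,cx,cy,E=cal(n); q=(np.asarray(P)-E[:3,3])@E[:3,:3]; return np.array([cx+f*q[0]/q[2],cy+f*q[1]/q[2]])
              ~~~^^^
  File "h.py", line 4, in cal
    c=m.get_calibration(n); f=210/np.tan(np.radians(c["fov_y"])/2); return f,c["cx"],c["cy"],np.array(c["extrinsics"])
ValueError: time passes only in moves, steps and waits
```

View pics/scene0.png

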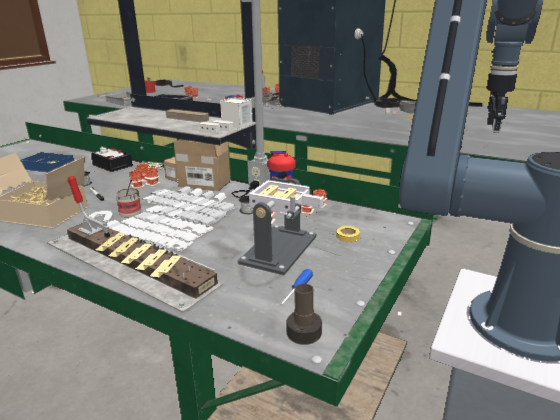

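View pics/top0.png

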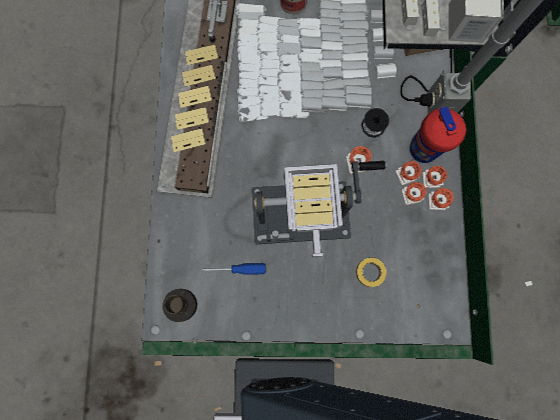

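The top view shows the frame at about (313,198), tab front at (318,250), bolt parts at (265–290,236), crank grip at (372,166). The stand faces the robot, nearly aligned with the world axes. I'll cache the calibration and fit the pose.

```bash
python3 - <<'E'
from station import manip as m
import pickle,numpy as np
d={n:m.get_calibration(n) for n in("scene","top")}
pickle.dump(d,open("cal.pkl","wb"))
E
sed -i 's/^def cal(n):/import pickle\nC=pickle.load(open("cal.pkl","rb"))\ndef cal(n):/; s/c=m.get_calibration(n)/c=C[n]/' h.py; python3 b.py
```

```text
[ 0.58323769 -0.0330626   0.08776855] 20.067670778544603
[[-5.1, -0.5], [1.3, -0.9], [0.3, 4.3], [0.6, 2.2], [-1.0, 1.6], [-0.0, -0.2], [-4.5, 1.7], [0.9, -0.0], [3.2, -1.8]]
```

View pics/c0.png

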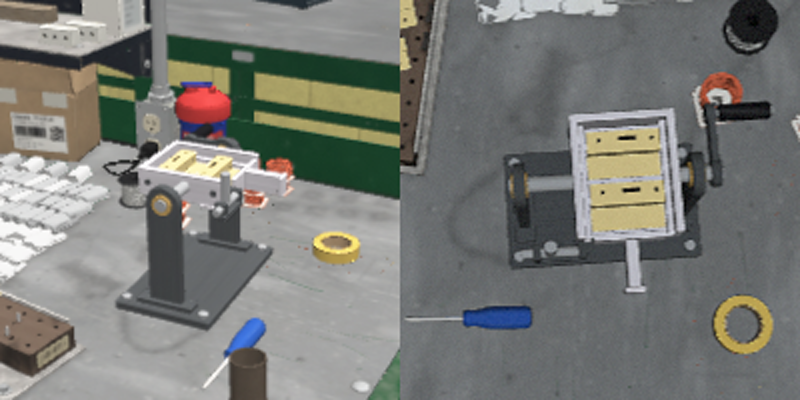

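```bash
cat > c.py <<'E'
from h import *
from b import W
from scipy.optimize import least_squares
t=lambda u,v:(200+(u-400)/2,110+v/2)
s=lambda u,v:(180+u/2,110+v/2)
O=[("top",(60,-97,159),t(722,104)),("top",(60,-123,159),t(747,109)),("top",(60,-149,159),t(771,109)),("top",(-106,0,164),t(635,290)),
("top",(64,51.5,166),t(570,115)),("top",(64,-51.5,166),t(673,109)),("top",(-58,51.5,166),t(581,241)),("top",(-58,-51.5,166),t(686,232)),
("top",(-65,124.5,12),t(511,268)),("top",(-65,-90.5,12),t(703,257)),("top",(-68,78,190),t(551,246)),
("scene",(-65,124.5,12),s(206,324)),("scene",(65,124.5,12),s(117,303)),("scene",(-65,-90.5,12),s(272,250)),("scene",(-68,78,190),s(225,175)),("scene",(-106,0,151),s(291,184))]
f=lambda p:np.concatenate([proj(n,W(p,l))-o for n,l,o in O])
r=least_squares(f,[.58,-.03,.08],loss="soft_l1",x_scale=[.1,.1,1])
print(r.x,r.cost,f(r.x).reshape(-1,2).round(1).tolist())
for n in("top","scene"):
    q=least_squares(lambda p:np.concatenate([proj(a,W(p,l))-o for a,l,o in O if a==n]),r.x,loss="soft_l1",x_scale=[.1,.1,1]); print(n,q.x)
E
python3 c.py
```

```text
[ 0.58334475 -0.03821775  0.07740923] 17.257848565873328 [[-0.9, 3.8], [-0.3, 0.5], [0.8, -0.3], [0.4, -2.0], [-0.3, -0.0], [0.8, -0.2], [-1.5, -1.1], [-0.0, -0.1], [-0.8, 0.3], [-0.5, -0.4], [-0.1, 0.8], [2.1, -0.5], [-0.4, -1.6], [1.7, -2.0], [1.4, -1.4], [-4.5, -0.3]]
top [ 0.58320329 -0.03860026  0.0794414 ]
scene [ 0.58266118 -0.0321467   0.07715759]
```

```bash
cat > g.py <<'E'
import sys
from h import *
from b import W
from scipy.spatial.transform import Rotation as R
P=(.5832,-.0375,.078)
# usage: g.py ang x y z ... ; stand mm of TCP (z of TCP), ang = tool-y angle in stand axes (deg)
a=list(map(float,sys.argv[1:])); s=m.sense(); T=R.from_quat(s["tool_rot"]).as_matrix(); p=np.array(s["tcp_pos"])
c,si=np.cos(P[2]),np.sin(P[2]); S=np.array([[c,-si,0],[si,c,0],[0,0,1]])
print("t",s["t"],"TCP stand",(1e3*S.T@(p-[P[0],P[1],0])).round(1),"F stand",(S.T@s["force"]).round(1),"gap",round(s["finger_gap"],3),"q",np.round(s["q"],2))
if a:
    yw=np.degrees(np.arctan2(T[1,1],T[0,1])); d=-(a[0]+np.degrees(P[2])-yw); print("turn",round((d+180)%360-180,1))
    for i in range(1,len(a),3): print("shift",(1e3*T.T@(W(P,a[i:i+3])-p)).round(1))
E
python3 g.py -90 -68 78 230 -68 78 171
```

```text
t 0.7 TCP stand [-458.7 -530.5  231.3] F stand [-0.9  0.1 -0.2] gap 1.0 q [-1.48  0.53  1.43 -0.    1.18 -0.18]
turn 11.0
shift [ 500.1 -522.4    1.3]
shift [ 500.1 -522.4   60.3]
```

>>> step_arm --targets "40 -42 0 2; 85 -89 0 4; 130 -136 0 6; 175 -183 0 8; 220 -230 0 10; 265 -277 0 11; 310 -324 0 11; 355 -371 0 11; 400 -418 0 11; 445 -465 0 11; 480 -502 0 11; 496 -522 0 11" --gripper 0.4 --squeeze 40

```text
t: 1.9
tcp_pos: [0.4512, -0.0714, 0.2317]
tool_rot: [0.999, 0.039, 0.001, 0.0]
force: [0.3, -0.6, 0.8]
finger_gap: 0.599
gripper_force: 0.0
```

>>> step_arm --targets "0 0 0 0; 0 0 0 0; 0 0 0 0; 0 0 0 0; 0 0 0 0; 0 0 0 0"

```text
t: 2.5
tcp_pos: [0.45, -0.0743, 0.2313]
tool_rot: [0.999, 0.038, -0.0, 0.0]
force: [-0.4, -0.1, 0.3]
finger_gap: 0.598
gripper_force: 0.0
```

```bash
python3 g.py -90 -72 78 200 -72 78 163
python3 - <<'E'
from h import *
a=snap("scene","s1")[110:260,190:390]; b=snap("top","t1")[130:280,180:380]
cv2.imwrite("pics/c1.png",cv2.resize(np.hstack([a,b]),(800,300),interpolation=cv2.INTER_CUBIC)[:,:,::-1])
E
```

```text
t 2.5 TCP stand [-135.7  -26.3  231.3] F stand [-0.4 -0.1  0.3] gap 0.598 q [-0.41  0.3   1.84 -0.    1.    1.08]
turn -0.1
shift [  63.5 -104.4   31.3]
shift [  63.5 -104.4   68.3]
```

View pics/c1.png

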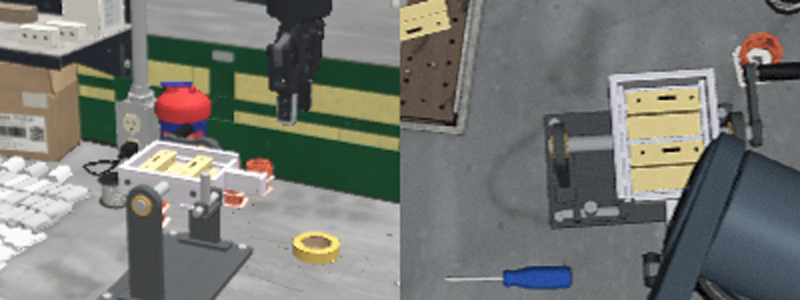

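The arm was slowed short of the target and hangs in front of the stand; knob pin visible at scene (293,197), top (275,233). Continuing to above the knob.

>>> step_arm --targets "22 -35 0 0; 44 -70 0 0; 64 -104 0 0; 64 -104 0 0; 64 -104 15 0; 64 -104 30 0; 64 -104 30 0; 64 -104 30 0"

```text
t: 3.4
tcp_pos: [0.5056, 0.035, 0.2013]
tool_rot: [0.999, 0.039, -0.0, -0.0]
force: [-0.9, 0.6, 0.1]
finger_gap: 0.603
gripper_force: 0.0
```

```bash
python3 g.py -90 -72 78 163
python3 - <<'E'
from h import *
a=snap("scene","s2")[110:260,190:390]; b=snap("top","t2")[130:280,180:380]
cv2.imwrite("pics/c2.png",cv2.resize(np.hstack([a,b]),(800,300),interpolation=cv2.INTER_CUBIC)[:,:,::-1])
E
```

```text
t 3.4 TCP stand [-71.7  78.3 201.3] F stand [-0.8  0.7  0.1] gap 0.603 q [-0.15  0.41  1.76 -0.    0.97  1.34]
turn 0.0
shift [-0.2  0.3 38.3]
```

View pics/c2.png

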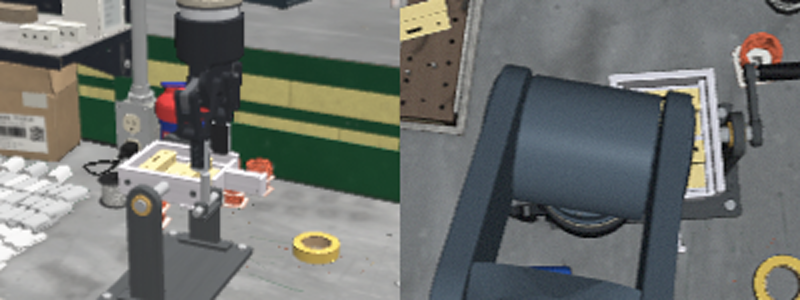

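The scene view shows the fingertips (289,192) and (299,185) straddling the pin (293,197). Descend and grip.

>>> step_arm --targets "0 0 10 0; 0 0 20 0; 0 0 30 0; 0 0 38 0; 0 0 38 0; 0 0 38 0"

```text
t: 4.1
tcp_pos: [0.5057, 0.0356, 0.1629]
tool_rot: [0.999, 0.039, -0.0, -0.0]
force: [0.8, -0.2, 0.7]
finger_gap: 0.6
gripper_force: 0.0
```

>>> step_arm --targets "0 0 0 0; 0 0 0 0; 0 0 0 0; 0 0 0 0; 0 0 0 0; 0 0 0 0; 0 0 0 0; 0 0 0 0" --gripper 1

```text
t: 4.9
tcp_pos: [0.5062, 0.0351, 0.1637]
tool_rot: [0.999, 0.039, 0.0, 0.0]
force: [-0.2, -5.6, 4.0]
finger_gap: 0.121
gripper_force: 39.2
```

```bash
python3 g.py -90 -72 54 163
```

```text
t 4.9 TCP stand [-71.1  78.4 163.7] F stand [-0.7 -5.6  4. ] gap 0.121 q [-0.15  0.47  1.79 -0.    0.88  1.34]
turn 0.1
shift [-0.9 24.4  0.7]
```

>>> step_arm --targets "0 4 0 0; 0 8 0 0; 0 12 0 0; 0 16 0 0; 0 20 0 0; 0 23 0 0; 0 23 0 0; 0 23 0 0"

```text
t: 5.7
tcp_pos: [0.5079, 0.0119, 0.1633]
tool_rot: [0.999, 0.039, 0.0, 0.001]
force: [0.6, -0.1, 4.0]
finger_gap: 0.123
gripper_force: 39.3
```

>>> step_arm --targets "0 1 0 0; 0 2 0 0; 0 3 0 0; 0 3 0 0; 0 3 0 0"

```text
t: 6.2
tcp_pos: [0.5079, 0.011, 0.1633]
tool_rot: [0.999, 0.039, 0.0, -0.001]
force: [1.5, 5.3, 3.9]
finger_gap: 0.126
gripper_force: 39.4
```

```bash
python3 g.py
```

```text
t 6.2 TCP stand [-71.3  54.2 163.3] F stand [1.9 5.2 3.9] gap 0.126 q [-0.2   0.47  1.79  0.    0.88  1.29]
```

>>> step_arm --targets "0 1 0 0; 0 2 0 0; 0 3 0 0; 0 4 0 0; 0 4 0 0; 0 4 0 0"

```text
t: 6.8
tcp_pos: [0.5077, 0.0108, 0.163]
tool_rot: [0.999, 0.038, -0.0, -0.005]
force: [2.0, 18.6, 3.2]
finger_gap: 0.125
gripper_force: 39.8
```

```bash
python3 g.py
```

```text
t 6.8 TCP stand [-71.6  54.  163. ] F stand [ 3.5 18.4  3.2] gap 0.125 q [-0.2   0.47  1.79  0.01  0.88  1.28]
```

>>> step_arm --targets "0 -2 0 0; 0 -5 0 0; 0 -5 0 0"

```text
t: 7.1
tcp_pos: [0.5077, 0.011, 0.163]
tool_rot: [0.999, 0.04, -0.0, -0.0]
force: [0.3, 2.9, 0.7]
finger_gap: 0.122
gripper_force: 39.4
```

>>> step_arm --targets "0 0 0 0; 0 0 0 0; 0 0 0 0; 0 0 0 0; 0 0 -10 0; 0 0 -25 0; 0 0 -40 0; 0 0 -55 0; 0 0 -55 0; 0 0 -55 0" --gripper 0.7

```text
t: 8.1
tcp_pos: [0.5079, 0.0106, 0.2187]
tool_rot: [0.999, 0.039, 0.0, 0.0]
force: [0.7, -0.2, -0.3]
finger_gap: 0.3
gripper_force: 0.0
```

```bash
python3 g.py -90 -88 0 218 -88 0 133
```

```text
t 8.1 TCP stand [-71.3  53.8 218.7] F stand [ 0.6 -0.3 -0.3] gap 0.3 q [-0.2   0.39  1.74 -0.    1.02  1.29]
turn 0.0
shift [-16.7  53.8   0.7]
shift [-16.8  53.7  85.7]
```

>>> step_arm --targets "-8 25 0 0; -17 53 0 0; -17 54 0 0; -17 54 15 0; -17 54 30 0; -17 54 45 0; -17 54 60 0; -17 54 72 0; -17 54 82 0; -17 54 85 0; -17 54 85 0; -17 54 85 0" --gripper 0.5

```text
t: 9.3
tcp_pos: [0.4954, -0.0445, 0.1336]
tool_rot: [0.999, 0.039, 0.0, 0.0]
force: [-0.2, -0.3, -0.6]
finger_gap: 0.499
gripper_force: 0.0
```

>>> step_arm --targets "0 0 0 0; 0 0 0 0; 0 0 0 0; 0 0 0 0; 0 0 0 0; 0 0 0 0; 0 0 0 0" --gripper 1 --squeeze 50

```text
t: 10.0
tcp_pos: [0.4954, -0.0445, 0.1337]
tool_rot: [0.999, 0.04, 0.0, 0.0]
force: [-0.2, 1.6, 5.5]
finger_gap: 0.13
gripper_force: 51.6
```

```bash
python3 g.py -90 -88 0 133;  python3 - <<'E'
from h import *
a=snap("scene","s3")[110:260,190:390]; b=snap("top","t3")[130:280,180:380]
cv2.imwrite("pics/c3.png",cv2.resize(np.hstack([a,b]),(800,300),interpolation=cv2.INTER_CUBIC)[:,:,::-1])
E
```

```text
t 10.0 TCP stand [-88.1  -0.2 133.7] F stand [-0.1  1.6  5.5] gap 0.13 q [-0.31  0.51  1.84  0.    0.79  1.18]
turn 0.1
shift [ 0.1 -0.2  0.7]
```

View pics/c3.png

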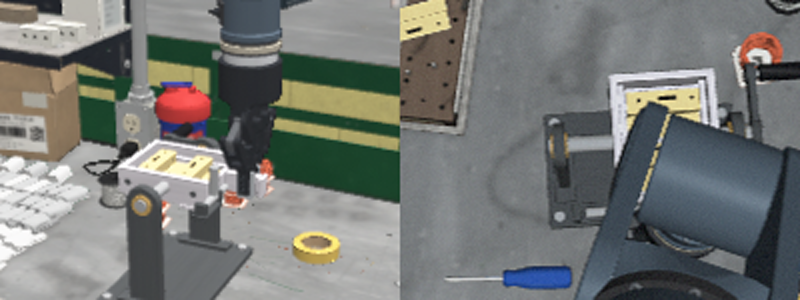

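The fingers hold the tab behind its lip (scene ≈(311,200)); the pin has moved in next to the frame. Tug along -x of the stand.

>>> step_arm --targets "-1 0 0 0; -2 0 0 0; -3 0 0 0; -4 0 0 0; -4 0 0 0; -4 0 0 0"

```text
t: 10.7
tcp_pos: [0.494, -0.045, 0.1336]
tool_rot: [0.999, 0.038, 0.003, 0.0]
force: [7.0, 3.4, 0.2]
finger_gap: 0.129
gripper_force: 50.8
```

```bash
python3 g.py
```

```text
t 10.7 TCP stand [-89.5  -0.5 133.6] F stand [7.3 2.8 0.2] gap 0.129 q [-0.32  0.51  1.85  0.    0.78  1.17]
```

>>> step_arm --targets "-1 0 0 0; -1.5 0 0 0; -1.5 0 0 0; -1.5 0 0 0; -1.5 0 0 0; -1.5 0 0 0"

```text
t: 11.3
tcp_pos: [0.4939, -0.045, 0.1336]
tool_rot: [0.999, 0.038, 0.004, 0.0]
force: [10.4, 5.1, -2.4]
finger_gap: 0.13
gripper_force: 50.4
```

```bash
python3 g.py
```

```text
t 11.3 TCP stand [-89.6  -0.5 133.6] F stand [10.7  4.3 -2.4] gap 0.13 q [-0.32  0.51  1.85  0.    0.77  1.17]
```

The bolt holds at 10.7 N. Relax, release, lift.

>>> step_arm --targets "2 0 0 0; 4 0 0 0; 4 0 0 0; 4 0 0 0"

```text
t: 11.7
tcp_pos: [0.4939, -0.0449, 0.1335]
tool_rot: [0.999, 0.039, 0.0, 0.0]
force: [2.2, 0.6, 3.3]
finger_gap: 0.129
gripper_force: 51.5
```

>>> step_arm --targets "0 0 0 0; 0 0 0 0; 0 0 0 0; 0 0 0 0; 0 0 -15 0; 0 0 -40 0; 0 0 -70 0; 0 0 -100 0; 0 0 -110 0; 0 0 -110 0; 0 0 -110 0" --gripper 0.5

```text
t: 12.8
tcp_pos: [0.4927, -0.0444, 0.2423]
tool_rot: [0.999, 0.039, -0.001, -0.0]
force: [-0.9, 0.1, -0.5]
finger_gap: 0.496
gripper_force: 0.0
```

```bash
python3 g.py 0 60 -128 243 60 -128 131
```

```text
t 12.8 TCP stand [-9.070e+01  2.000e-01  2.423e+02] F stand [-0.9  0.2 -0.5] gap 0.496 q [-0.32  0.34  1.74 -0.    1.07  1.18]
turn -90.0
shift [150.6 128.3  -1.2]
shift [150.9 128.4 110.8]
```

>>> step_arm --targets "14 12 -5 -8; 28 24 -10 -16; 42 36 -10 -24; 56 48 -10 -32; 70 60 -10 -40; 84 72 -10 -48; 98 84 -10 -56; 112 96 -10 -64; 126 108 -10 -72; 140 119 -10 -80; 151 128 -10 -88; 151 128 -10 -90"

```text
t: 14.0
tcp_pos: [0.6546, -0.1614, 0.25]
tool_rot: [0.678, 0.735, -0.001, -0.002]
force: [-0.2, 0.7, 0.4]
finger_gap: 0.499
gripper_force: 0.0
```

>>> step_arm --targets "0 0 0 0; 0 0 0 0; 0 0 0 0; 0 0 0 0"

```text
t: 14.4
tcp_pos: [0.6539, -0.1601, 0.253]
tool_rot: [0.679, 0.734, -0.0, -0.0]
force: [0.4, 0.1, 0.7]
finger_gap: 0.496
gripper_force: 0.0
```

```bash
python3 g.py 0 60 -128 200 60 -128 131;  python3 - <<'E'
from h import *
a=snap("scene","s4")[110:260,190:390]; b=snap("top","t4")[130:280,230:430]
cv2.imwrite("pics/c4.png",cv2.resize(np.hstack([a,b]),(800,300),interpolation=cv2.INTER_CUBIC)[:,:,::-1])
E
```

```text
t 14.4 TCP stand [  61.  -127.7  253. ] F stand [0.4 0.1 0.7] gap 0.496 q [-0.41  0.57  1.28  0.    1.29 -0.48]
turn 0.0
shift [-0.3 -0.9 53. ]
shift [ -0.3  -0.9 122. ]
```

View pics/c4.png

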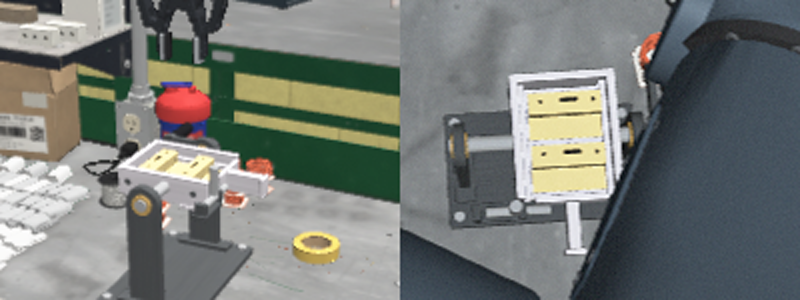

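The view shows the cassette in place, the bolt moved in (pin at top ≈(288,233)), and the gripper over the hidden crank grip. Descend with a force check.

>>> step_arm --targets "0 -1 20 0; 0 -1 40 0; 0 -1 60 0; 0 -1 80 0; 0 -1 95 0; 0 -1 110 0; 0 -1 122 0; 0 -1 122 0; 0 -1 122 0"

```text
t: 15.4
tcp_pos: [0.6535, -0.1605, 0.1314]
tool_rot: [0.679, 0.734, 0.0, 0.0]
force: [0.2, 0.9, 0.8]
finger_gap: 0.503
gripper_force: 0.0
```

>>> step_arm --targets "0 0 0 0; 0 0 0 0; 0 0 0 0; 0 0 0 0; 0 0 0 0; 0 0 0 0; 0 0 0 0" --gripper 1 --squeeze 50

```text
t: 16.1
tcp_pos: [0.6559, -0.1607, 0.1328]
tool_rot: [0.679, 0.734, 0.002, 0.003]
force: [5.8, 0.6, -0.6]
finger_gap: 0.192
gripper_force: 48.8
```

```bash
python3 g.py 0 60 -128 131
```

```text
t 16.1 TCP stand [  62.9 -128.5  132.8] F stand [ 5.9  0.2 -0.6] gap 0.192 q [-0.41  0.7   1.39  0.    1.05 -0.49]
turn 0.0
shift [ 0.5 -2.9  1.8]
```

>>> step_arm --targets "0 1.8 -5.2 0; 0 1.1 -10.4 0; 0 0 -15.5 0; 0 -1.6 -20.5 0; 0 -3.6 -25.4 0; 0 -6 -30 0; 0 -8.8 -34.4 0; 0 -12 -38.6 0; 0 -15.6 -42.4 0; 0 -19.4 -46 0; 0 -23.6 -49.1 0; 0 -28 -52 0"

```text
t: 17.3
tcp_pos: [0.6256, -0.163, 0.1841]
tool_rot: [0.679, 0.734, 0.0, 0.001]
force: [3.3, -1.5, -4.2]
finger_gap: 0.195
gripper_force: 49.2
```

```bash
python3 g.py
```

```text
t 17.3 TCP stand [  32.4 -128.5  184.1] F stand [ 3.2 -1.7 -4.2] gap 0.195 q [-0.43  0.61  1.42 -0.    1.11 -0.51]
```

>>> step_arm --targets "0 -4.6 -2.4 0; 0 -9.5 -4.4 0; 0 -14.5 -6 0; 0 -19.6 -7.1 0; 0 -24.8 -7.8 0; 0 -30 -8 0; 0 -35.2 -7.8 0; 0 -40.4 -7.1 0; 0 -45.5 -6 0; 0 -50.5 -4.4 0; 0 -55.4 -2.4 0; 0 -60 0 0"

```text
t: 18.5
tcp_pos: [0.5681, -0.1677, 0.1849]
tool_rot: [0.679, 0.734, 0.002, 0.003]
force: [8.2, -0.1, -0.7]
finger_gap: 0.189
gripper_force: 49.5
```

```bash
python3 g.py
```

```text
t 18.5 TCP stand [ -25.2 -128.6  184.9] F stand [ 8.2 -0.7 -0.7] gap 0.189 q [-0.48  0.54  1.57  0.    1.03 -0.56]
```

>>> step_arm --targets "0 -4.4 2.9 0; 0 -8.6 6 0; 0 -12.4 9.6 0; 0 -16 13.4 0; 0 -19.1 17.6 0; 0 -22 22 0; 0 -24.4 26.6 0; 0 -26.4 31.5 0; 0 -28 36.5 0; 0 -29.1 41.6 0; 0 -29.8 46.8 0; 0 -30 52 0"

```text
t: 19.7
tcp_pos: [0.5364, -0.1702, 0.1337]
tool_rot: [0.679, 0.734, 0.0, 0.002]
force: [2.8, 0.0, 6.2]
finger_gap: 0.188
gripper_force: 50.4
```

>>> step_arm --targets "0 1 1 0; 0 1 2 0; 0 1 3 0; 0 1 4 0; 0 1 4 0; 0 1 4 0"

```text
t: 20.3
tcp_pos: [0.5364, -0.1702, 0.1315]
tool_rot: [0.678, 0.735, -0.0, 0.001]
force: [-2.2, 0.2, 18.1]
finger_gap: 0.191
gripper_force: 51.8
```

```bash
python3 g.py
```

```text
t 20.3 TCP stand [ -57.  -128.7  131.5] F stand [-2.2  0.4 18.1] gap 0.191 q [-0.51  0.58  1.68 -0.    0.88 -0.58]
```

>>> step_arm --targets "0 0 1 0; 0 0 2 0; 0 0 3 0; 0 0 3 0; 0 0 3 0"

```text
t: 20.8
tcp_pos: [0.5365, -0.1703, 0.1313]
tool_rot: [0.678, 0.735, -0.0, 0.002]
force: [-6.8, 2.1, 35.5]
finger_gap: 0.191
gripper_force: 53.6
```

```bash
python3 g.py
```

```text
t 20.8 TCP stand [ -56.9 -128.8  131.3] F stand [-6.7  2.6 35.5] gap 0.191 q [-0.51  0.58  1.68 -0.    0.87 -0.58]
```

At the hard stop. Unload, release, lift clear.

>>> step_arm --targets "0 0 -3 0; 0 0 -6 0; 0 0 -6 0"

```text
t: 21.1
tcp_pos: [0.5363, -0.1702, 0.1316]
tool_rot: [0.679, 0.735, -0.0, 0.0]
force: [-1.6, -2.0, 8.3]
finger_gap: 0.187
gripper_force: 50.8
```

>>> step_arm --targets "0 0 0 0; 0 0 0 0; 0 0 0 0; 0 0 0 0; 0 0 -10 0; 0 0 -30 0; 0 0 -60 0; 0 0 -100 0; -20 -20 -120 0; -60 -50 -120 0; -100 -80 -120 0; -100 -80 -120 0" --gripper 0.5

```text
t: 22.3
tcp_pos: [0.4625, -0.2805, 0.2514]
tool_rot: [0.681, 0.732, -0.001, 0.001]
force: [1.4, -0.0, 0.7]
finger_gap: 0.503
gripper_force: 0.0
```

```bash
python3 g.py;  python3 - <<'E'
from h import *
a=snap("scene","s5")[110:260,190:390]; b=snap("top","t5")[130:280,230:430]
cv2.imwrite("pics/c5.png",cv2.resize(np.hstack([a,b]),(800,300),interpolation=cv2.INTER_CUBIC)[:,:,::-1])
E
```

```text
t 22.3 TCP stand [-139.3 -232.9  251.4] F stand [ 1.4 -0.1  0.7] gap 0.503 q [-0.75  0.39  1.62 -0.    1.13 -0.82]
```

View pics/c5.png

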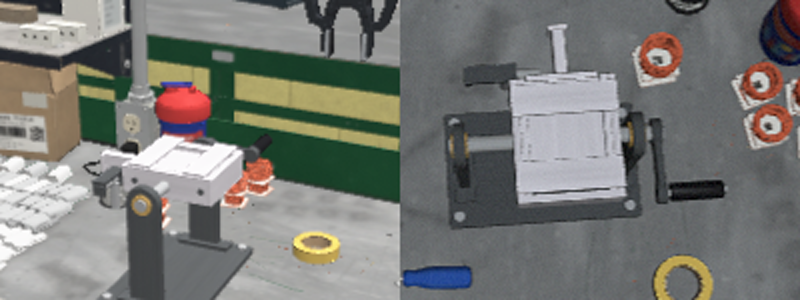

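The frame is upside down: tab at the back (top ≈(309,152)), crank grip at the front (≈(378,225)), cassette flush with the frame, bystanders in place. Handing in.

>>> step_arm --targets "0 0 0 0; 0 0 0 0; 0 0 0 0; 0 0 0 0"

```text
t: 22.8
tcp_pos: [0.4652, -0.2747, 0.2502]
tool_rot: [0.678, 0.735, 0.0, -0.0]
force: [0.6, -0.5, 0.4]
finger_gap: 0.5
gripper_force: 0.0
```

```bash
python3 -c "
from station import manip as m
print(m.sign_off())"
```

```text
the job is handed in; nothing more can be done
None
```

I pushed the bolt home against its stop, tugged the tab at 10.7 N and it held, then cranked the frame to its upside-down stop, let go and handed the job in at 22.8 s; I did not re-measure the bolt after the turn.

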